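Walk the stirrer home and lock it in for the road

TASK

Secure the magnetic stirrer for the trailer's next trip: creep it forward between the rails of its bay by gently pushing its two near corner bumpers in turn, without touching its casing, dial panel or plate and without letting it skew more than about 15 degrees from the bay, until its back sits flush against the stop at both corners and is pressed firmly home, with 15 to 20 N. Then swing the latch fully closed across its near left corner. Keep the glass flask standing on the plate, and leave the other glassware and bottles where they are.

Things in the scene. Friction and masses are not known exactly. Their poses are not given: they have to be found in the camera images.
- bay: Aluminium bay fixed to the bench. Origin on the bench at the middle of the stop's near face; x points along the lane to the stop (away from the robot), y left. Stop: bar 270 mm long, 22 mm high. Two side rails, 22 mm high, inner faces at y = +-115 mm, from the stop back to x = -135 mm. No floor: the stirrer slides on the bench. The latch's upright pivot is at x = -142, y = +130 mm.
- stop: The bay's stop bar across the far end of the lane; origin and axes as the bay's, its near face at x = 0. A push of 15 to 20 N on a bumper, kept up for a moment once the back is flush, seats the stirrer; the poses cannot tell how hard it is pressed.
- stirrer: Magnetic stirrer: white box, 130 mm deep (x), 200 wide (y), 58 high, on rubber feet; 0.9 to 1.4 kg. Origin: centre of underside; x to its back, y left. Home: x = -65 mm in the bay. Starts 45 to 80 mm short, between the rails, skewed under 5 degrees. Slides at 5 to 12 N; one corner takes about 60 percent and turns it about a point 40 to 60 mm past its middle. Over 25 N is not gentle.
- casing: The stirrer's casing, dial panel and round white plate (top 66 mm up): all but feet and bumpers. Not to be touched by the robot. Origin and axes as the stirrer's. The panel stands out 12 mm, and its dial 20 mm, in front of the bumpers' near faces, at y from -50 to +50 mm.
- bumper_left (a point): Middle of the near face of the left near corner bumper (smooth slippery black plastic block, 35 mm wide, from 8 to 60 mm above the bench), 65 mm in front of and 82.5 mm left of the stirrer's middle, 33 mm up.
- bumper_right (a point): The same on the right near corner (82.5 mm right of the middle).
- back_left (a point): Point on the stirrer's back face at its left end: 65 mm behind and 97 mm left of its middle, 15 mm up. Flush when it meets the stop (x = 0 in the bay).
- back_right (a point): The same at the right end of the back face.
- latch (a joint): Swing latch: steel bar on the bay's pivot. Radians: 0 = bar points back towards the robot along the lane, negative = swung outwards (left), 1.571 = fully closed, across the front of the left bumper (turns anticlockwise from above). Starts at -0.5 to 0; stays where left; 2 N at the peg moves it. Bar 14 mm wide, 25 to 37 mm up, end 53 mm from the pivot; closed, it clears the seated stirrer by 5 mm.
- latch_peg (a point): Upright steel peg near the latch's free end, 14 mm thick, from 37 to 75 mm above the bench, 42 mm from the pivot; the point is at 56 mm up on its axis.
- flask: Glass conical flask standing loose on the stirrer's plate, 66 mm across its foot, 102 mm tall; origin at the middle of its foot.
- amber_bottle: Bystander: amber glass bottle, 68 mm across, 150 mm tall, standing beside the bay's left rail near the stop. Leave it alone.
- wash_bottle: Bystander: white plastic bottle with a small cap, 56 mm across, 160 mm tall, beside the bay's right rail. Leave it alone.
- beaker: Bystander: open glass beaker, 90 mm across, 110 mm tall, far out to the right. Leave it alone.
- vol_flask: Bystander: glass volumetric flask with a long neck, 60 mm across, 140 mm tall, out to the left. Leave it alone.
- amber_jar: Bystander: wide amber glass jar, 90 mm across, 130 mm tall, out to the left. Leave it alone.
- pipette: Bystander: white hand pipette lying flat, about 185 mm long and 22 mm thick, far out to the right. Leave it alone.
Mind the look-alikes: they are no part of the job. Leave any purple look-alike of the stirrer alone. Leave any turquoise look-alike of the flask alone.

How it is judged:
By the outcome, as a careful person would: the job done as asked, in the order asked, and still so for the second after the job is handed in, with the robot touching nothing.
It also fails if it takes over 70 s, if anything falls off the work surface, if the arm or the gripper's body presses on something with over 40 N, if the wrist force passes 120 N, or if a joint passes its speed limit or range.

ROBOT

A 6-joint arm with a two-finger parallel gripper is mounted at the origin on the work surface. World frame = base frame: x ahead of the robot, y to its left, z up, the work surface at z = 0. Lengths are in m, angles in rad, forces in N, time in s.
With the tool pointing down it reaches from about 0.425 to 0.95 m from the base axis. Payload 14.7 kg.
Tool frame: the origin (TCP) lies at the centre of the arm's flange, where the gripper is bolted on; the fingertips stand 173 mm ahead of it and the grasp point (between the pads) lies 155 mm ahead of it; x points along the fingers, y is the direction in which the jaws open and shut, and the axes are right-handed (so a half turn about x gives the same grasp; the last joint's range is limited). The gripper opens to 85 mm and grips with 20 to 120 N. Pads are 22 mm wide; open, the fingers measure 114 mm over their backs; the gripper's body (76 mm by 85 mm) begins 54 mm behind the grasp point. The pads swing forward as they close: fully open they stand 13 mm farther back than shut.
Start: joints at [-0.047, 0.48, 1.596, -0, 1.065, -0.047], TCP at [0.65, 0, 0.405] pointing down, gripper open.
Joint ranges: [-2.75, 2.75], [-0.82, 2.05], [0.23, 2.67], [-1.56, 4.7], [0.09, 2.69], [-2.92, 2.92]. Speed limits (rad/s): [1.89, 1.89, 2.39, 3.01, 3.01, 3.01].

INTERFACE

Orientations are given as a 3x3 rotation matrix whose columns are the frame's x, y, z axes.
In Python, from rig import env, fingers, solver, monitor, imaging, workorder, outline_of, pinpoint gives the robot as it stands. Calls block until the motion is done:
- env.move_to(position, orientation): joint-space move of the TCP to a pose.
- env.line_to(position, vel=0.15, rotation=None): straight line of the TCP; rotation=None keeps the orientation; vel is the mean speed in m/s.
- env.move_joints(angles): joint-space move.
- fingers.set_gripper(opening, strength=None): opening from 0.0 (shut) to 1.0 (fully open); strength is the grip in N (None keeps the last); returns when the fingers have stopped.
- env.hold(seconds).
- solver.solve_ik(position, orientation): joint angles nearest the present ones, or None.
- monitor.observe(): the state.
- imaging.get_image(name): name is "scene" or "side" or "wrist"; returns (picture, depth): 420x560x3 uint8, red, green, blue; 420x560 float32, m along the optical axis (not along the pixel's ray), 0 where there is no reading.
- imaging.calibration(name): a dict with "intrinsics" (3x3 intrinsics, pixels), "k1" (the pictures are not rectified: a ray, as slopes to the right and down, at radius r is drawn at 1 + k1 r^2 times it, then the intrinsics apply), "extrinsics" (4x4, takes a point from world to camera coordinates); the wrist camera has in their place "tool_from_camera" (4x4, takes a point from camera to tool coordinates, whose origin is the TCP and whose axes are the tool frame's). Camera axes: x right, y down, z forward; pixel columns grow to the right and rows downward; lengths in m; the calibration is good to about 2 mm. A picture is of the moment at which its call begins: read the wrist's pose just before it. calibration takes no time and is no camera call.
A pose or a line that the arm cannot do raises env.Unreachable and nothing moves.
- workorder.close_job(): hands the job in, once; it reports no verdict.
Trained networks look in the newest picture that a camera, given by its name, has taken for a name from the list of things; names that differ only in an ending like _2 or _b are one class to them, and where a whole thing is asked for, a point or a joint stands for the part that bears it (a point fixed in the world has none). Each returns a list of dicts, best first, with "confidence" (0 to 1); they miss things now and then, are a little off and sometimes report something else, mostly with a low value. They report only what shows in the picture. A call takes as long as a camera call. They do not tell look-alikes from the thing itself.
- outline_of(camera, thing): "mask" (420x560 bool, what is visible of it) and "bbox" ([left, top, right, bottom] in pixels, round what is visible of it).
- pinpoint(camera, thing): "xy" ([column, row] in pixels: a listed point, or the origin of a listed thing).
The state is a dict: "t": time; "joint_positions": joint angles; "qvel": joint speeds; "effort": joint torques, N m; "tool_pos": TCP position; "eef_rot": TCP orientation; "contact_force": force on the tool from outside, world axes, zero at the start; "ft_torque": the same for the moment, N m; "grip_width": opening from 0.0 (shut) to 1.0 (fully open).
Only numpy, scipy, OpenCV 4.12 (cv2) and the standard library are available. Lean on these libraries where they do the work, as an engineer would, in place of code of your own. Each camera call takes 0.05 s, during which the arm holds its last target. There are 200 camera calls.

## Working session

There is one attempt and no reset: what is moved stays moved. The work goes in short steps, each a Python script; the robot and the scene stay as the last script left them, time stands still between calls to the robot, and variables do not carry over. Pictures are saved under pics/ and viewed, about 8 in all and at most 12, crops included, and the job is handed in when it is done.

```bash
ls; mkdir -p pics; cat > h.py <<'E'
import numpy as np, cv2
from rig import env, fingers, solver, monitor, imaging, workorder, outline_of, pinpoint
def pose():
    s=monitor.observe(); T=np.eye(4); T[:3,:3]=s["eef_rot"]; T[:3,3]=s["tool_pos"]; return T
def cam(name):
    c=imaging.calibration(name)
    if name=="wrist": W=pose()@np.array(c["tool_from_camera"])
    else: W=np.linalg.inv(np.array(c["extrinsics"]))
    return np.array(c["intrinsics"]),c["k1"],W
def rays(c,px):
    K,k,W=c; px=np.atleast_2d(np.array(px,float))
    u=cv2.undistortPoints(px[:,None],K,np.array([k,0,0,0.]))[:,0]
    return np.c_[u,np.ones(len(u))]
def at_z(c,px,z):
    d=rays(c,px)@c[2][:3,:3].T; o=c[2][:3,3]
    return o+d*((z-o[2])/d[:,2])[:,None]
def at_depth(c,px,dep):
    r=rays(c,px); p=np.round(np.atleast_2d(px)).astype(int)
    return (r*dep[p[:,1],p[:,0]][:,None])@c[2][:3,:3].T+c[2][:3,3]
def proj(c,P):
    K,k,W=c; C=np.linalg.inv(W); P=np.atleast_2d(P)@C[:3,:3].T+C[:3,3]
    return cv2.projectPoints(P,np.zeros(3),np.zeros(3),K,np.array([k,0,0,0.]))[0][:,0]
def shot(name,f=None):
    c=cam(name); im,d=imaging.get_image(name)
    if f: cv2.imwrite(f"pics/{f}.png",im[:,:,::-1])
    return c,im,d
E
python3 - <<'E'
from h import *
for n in ("scene","side","wrist"):
    c,im,d=shot(n,n+"0"); print(n,c[2].round(3).tolist())
    for t in ("stirrer","bumper_left","bumper_right","latch_peg","bay","back_left","back_right","flask","latch"):
        for r in pinpoint(n,t)[:2]: print(t,round(r["confidence"],2),np.round(r["xy"],1), end="; ")
    print()
a=[cv2.imread(f"pics/{n}0.png") for n in("scene","side")]
cv2.imwrite("pics/ab.png",cv2.resize(np.vstack(a),(450*560//420//1,600*1)) if 0 else np.hstack([cv2.resize(x,(400,300)) for x in a]))
E
```

```text
pics
scene [[-0.054, 0.77, -0.635, 1.43], [0.998, 0.031, -0.048, 0.097], [-0.018, -0.637, -0.771, 1.111], [0.0, 0.0, 0.0, 1.0]]
stirrer 0.85 [221.1 178.9]; stirrer 0.83 [306.9 219.4]; bumper_left 0.62 [193.  162.2]; bumper_left 0.61 [333.7 199.2]; bumper_right 0.91 [217.6 197.2]; bumper_right 0.6 [284.1 193.4]; latch_peg 0.72 [354.  198.2]; bay 0.65 [301.5 255.4]; back_left 0.84 [340.8 234.9]; back_right 0.82 [258.5 183.4]; back_right 0.76 [274.5 232.5]; flask 0.87 [305.6 207.7]; flask 0.74 [283.2 191.4]; Traceback (most recent call last):
  File "<stdin>", line 5, in <module>
ValueError: it knows: amber_bottle, amber_jar, back_left, back_right, bay, beaker, bumper_left, bumper_right, casing, flask, latch_peg, pipette, stirrer, stop, vol_flask, wash_bottle
```

```bash
python3 - <<'E'
from h import *
for n in ("side","wrist"):
    c,im,d=shot(n,n+"0"); print(n,c[2].round(3).tolist())
    for t in ("stirrer","bumper_left","bumper_right","latch_peg","bay","back_left","back_right","flask"):
        for r in pinpoint(n,t)[:2]: print(t,round(r["confidence"],2),np.round(r["xy"],1), end="; ")
    print()
E
```

```text
side [[0.984, -0.115, 0.134, 0.41], [-0.176, -0.712, 0.679, -0.781], [0.017, -0.692, -0.722, 0.935], [0.0, 0.0, 0.0, 1.0]]
stirrer 0.93 [238.8 280.3]; stirrer 0.88 [278.3 204.4]; bumper_left 0.57 [231.6 310.4]; bumper_right 0.59 [277.7 269.4]; bumper_right 0.25 [224.  138.1]; latch_peg 0.49 [261.3 165.7]; bay 0.94 [320.7 205.6]; back_left 0.56 [195.1 288.9]; back_right 0.79 [303.8 223.8]; flask 0.83 [280.2 193.2]; flask 0.77 [233.4 176.4]; 
wrist [[1.0, 0.0, -0.0, 0.649], [-0.0, -0.951, -0.31, 0.081], [-0.0, 0.31, -0.951, 0.374], [0.0, 0.0, 0.0, 1.0]]
stirrer 0.61 [120.5 277.9]; bumper_right 0.89 [153.2 147.3]; latch_peg 0.44 [329.8  87.1]; bay 0.78 [333.   85.8]; back_left 0.74 [333.1  89.4]; back_left 0.36 [264.5 160.2]; back_right 0.92 [269.2 163.5]; back_right 0.77 [126.9 207.8]; flask 0.97 [220.7  66.4]; flask 0.4 [273.1 238.8];
```

View pics/scene0.png

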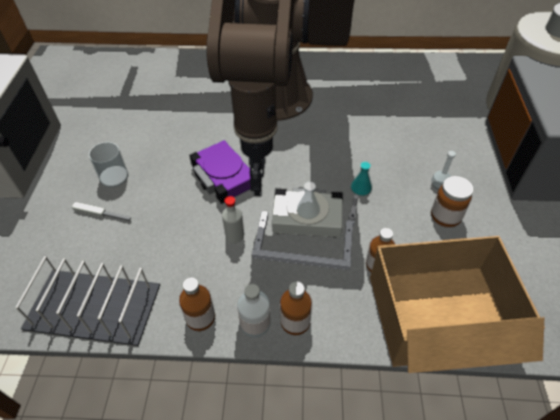

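```bash
python3 - <<'E'
import cv2,numpy as np
cv2.imwrite("pics/sw.png",np.hstack([cv2.resize(cv2.imread(f"pics/{n}0.png"),(400,300),interpolation=cv2.INTER_AREA) for n in("side","wrist")]))
E
```

```text
(no output)
```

View pics/sw.png

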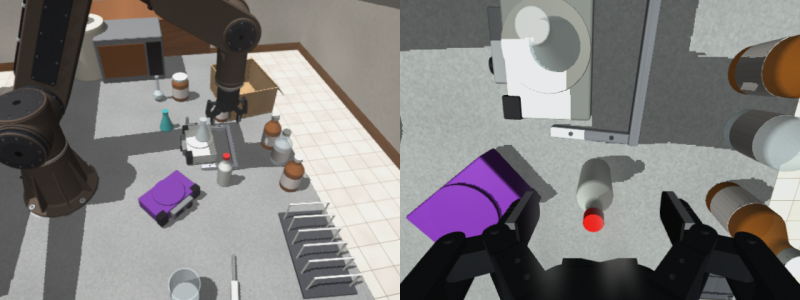

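The white stirrer with the clear flask (scene ~(307,212)) fits the description. The purple one at (221,175) and the turquoise flask at (363,180) are look-alikes. Next I'll get a rough position and look from above with the wrist camera.

```bash
python3 - <<'E'
from h import *
c=cam("scene"); print(c[0].tolist(),c[1])
for n,p,z in (("stir",[306.9,219.4],0),("bl",[333.7,199.2],.033),("br",[284.1,193.4],.033),("peg",[354,198],.056),("bay",[301.5,255.4],0),("backl",[340.8,234.9],.015),("backr",[274.5,232.5],.015),("redcap",[230,203],.16),("teal",[363,180],.03)):
    print(n,at_z(c,[p],z).round(3))
s=monitor.observe(); print(s["t"],s["eef_rot"])
R=np.array(s["eef_rot"])
S=at_z(c,[[306.9,219.4]],0)[0]
# camera over stirrer: TCP y shifted
env.move_to([S[0]+.02,S[1]+0.06,0.5],R)
c,im,d=shot("wrist","w1"); print(c[0].tolist(),c[2].round(3).tolist())
for t in ("stirrer","bumper_left","bumper_right","latch_peg","bay","back_left","back_right","flask"):
    for r in pinpoint("wrist",t)[:2]: print(t,round(r["confidence"],2),np.round(r["xy"],1), end="; ")
E
```

```text
[[473.7791903091477, 0.0, 274.8207512582885], [0.0, 473.7791903091477, 201.98691950647077], [0.0, 0.0, 1.0]] 0.04727488145957661
stir [[0.578 0.125 0.   ]]
bl [[0.524 0.202 0.033]]
br [[0.508 0.055 0.033]]
peg [[0.537 0.259 0.056]]
bay [[0.704 0.112 0.   ]]
backl [[0.64  0.221 0.015]]
backr [[0.64  0.033 0.015]]
redcap [[ 0.655 -0.079  0.16 ]]
teal [[0.442 0.294 0.03 ]]
1.35 [[ 3.52828623e-05  9.99999999e-01  1.15946346e-05]
 [ 2.25790070e-05  1.15938379e-05 -1.00000000e+00]
 [-9.99999999e-01  3.52831241e-05 -2.25785979e-05]]
[[295.0218018859262, 0.0, 279.2577120430351], [0.0, 295.0218018859262, 212.25360962005044], [0.0, 0.0, 1.0]] [[1.0, 0.0, -0.001, 0.597], [-0.0, -0.95, -0.311, 0.265], [-0.001, 0.311, -0.95, 0.469], [0.0, 0.0, 0.0, 1.0]]
stirrer 0.88 [187.3 334.9]; stirrer 0.75 [263.2 201.9]; bumper_left 0.72 [219.1 152.7]; bumper_right 0.98 [238.2 347.8]; bumper_right 0.83 [222.9 254.9]; latch_peg 0.61 [238.  116.3]; bay 0.59 [346.7 212.8]; back_left 0.73 [310.1 145.5]; back_right 0.61 [198.5 291.4]; back_right 0.41 [217.8 153.6]; flask 0.8 [278.4 217.8]; flask 0.6 [177.3  97. ];
```

View pics/w1.png

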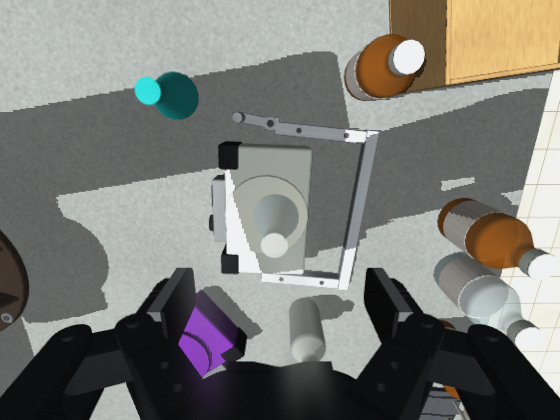

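```bash
cat >> h.py <<'E'
def cloud(c,im,d):
    v,u=np.nonzero(d>0); P=at_depth(c,np.c_[u,v],d); return P,im[v,u]
def topmap(P,col,lo,hi,res=.001):
    n=((np.array(hi)-lo)/res).astype(int); H=np.full((n[0],n[1]),np.nan); C=np.zeros((n[0],n[1],3),np.uint8)
    ij=np.floor((P[:,:2]-lo)/res).astype(int); ok=((ij>=0)&(ij<n)).all(1); o=np.argsort(P[ok,2])
    ij=ij[ok][o]; H[ij[:,0],ij[:,1]]=P[ok,2][o]; C[ij[:,0],ij[:,1]]=col[ok][o]; return H,C
E
python3 - <<'E'
from h import *
c,im,d=shot("wrist")
np.savez("w1.npz",im=im,d=d,W=c[2])
P,col=cloud(c,im,d)
lo=np.array([.42,-.03]);hi=np.array([.78,.33])
m=(P[:,:2]>lo).all(1)&(P[:,:2]<hi).all(1)
print(np.median(P[m&(abs(P[:,2])<.012),2]), np.std(P[m&(abs(P[:,2])<.012),2]))
print(np.histogram(P[m,2],bins=np.arange(-.01,.2,.004)))
for r in (P[m&(P[:,2]>.050)&(P[:,2]<.062)&(P[:,1]>.02)&(P[:,1]<.24)],):
    R=cv2.minAreaRect((r[:,:2]*1000).astype(np.float32)); print(R)
H,C=topmap(P,col,lo,hi)
Hc=np.clip(np.nan_to_num(H),0,.1)/.1*255
A=cv2.applyColorMap(Hc.astype(np.uint8),cv2.COLORMAP_TURBO)
v=np.hstack([A[::-1,::-1],C[::-1,::-1,::-1]])  # up=+x, left=+y
cv2.imwrite("pics/top1.png",v)
E
```

```text
0.00022425231481743024 0.0013741771325020311
(array([    0,   164, 27133,   683,   224,   281,   296,  2005,  2087,
         142,   151,   429,   264,   198,   198,   932,  2295,  3500,
        1393,  1921,   158,   242,   190,   184,   215,   265,   315,
         607,   679,   329,   333,   332,   265,   221,   185,   128,
         153,   138,   162,   546,   587,    27,    20,     3,   518,
           1,     0,     0,     0,     0,     0,     0]), array([-0.01 , -0.006, -0.002,  0.002,  0.006,  0.01 ,  0.014,  0.018,
        0.022,  0.026,  0.03 ,  0.034,  0.038,  0.042,  0.046,  0.05 ,
        0.054,  0.058,  0.062,  0.066,  0.07 ,  0.074,  0.078,  0.082,
        0.086,  0.09 ,  0.094,  0.098,  0.102,  0.106,  0.11 ,  0.114,
        0.118,  0.122,  0.126,  0.13 ,  0.134,  0.138,  0.142,  0.146,
        0.15 ,  0.154,  0.158,  0.162,  0.166,  0.17 ,  0.174,  0.178,
        0.182,  0.186,  0.19 ,  0.194,  0.198]))
((568.0936279296875, 126.89466094970703), (200.43519592285156, 141.9102325439453), 87.82413482666016)
```

View pics/top1.png

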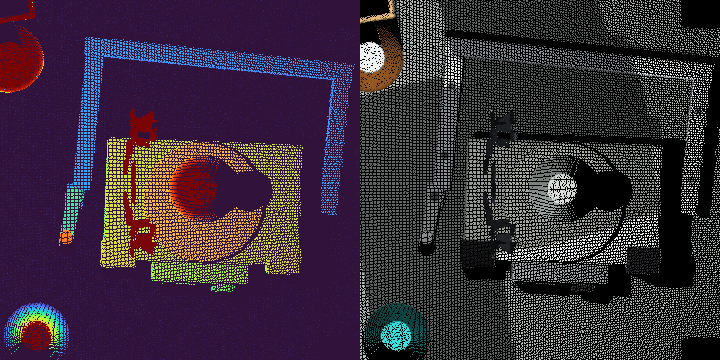

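```bash
cat >> h.py <<'E'
def edge(P,k,hi,bins):  # extreme coordinate k per bin of other coordinate
    o=1-k; b=np.digitize(P[:,o],bins); out=[]
    for i in np.unique(b):
        q=P[b==i]; out.append([bins[i-1],0] if 0 else q[(np.argmax if hi else np.argmin)(q[:,k]),:2])
    return np.array(out)
def fit(E,k):  # robust line: coord k = a + s*other
    o=1-k; x,y=E[:,o],E[:,k]; w=np.ones(len(x),bool)
    for _ in range(6):
        s,a=np.polyfit(x[w],y[w],1); r=abs(y-a-s*x); w=r<max(.0015,1.5*np.median(r))
    return s,a,w.sum()
def bayfit(P):
    q=P[(P[:,2]>.017)&(P[:,2]<.026)]
    st=q[(q[:,1]>.03)&(q[:,1]<.21)&(q[:,0]>.65)]
    s,a,n=fit(edge(st,0,False,np.arange(.03,.22,.003)),0); yaw=-np.arctan(s)
    lr=q[(q[:,0]>.6)&(q[:,0]<.68)&(q[:,1]>.21)&(q[:,1]<.27)]; rr=q[(q[:,0]>.58)&(q[:,0]<.67)&(q[:,1]<.035)&(q[:,1]>-.03)]
    sl,al,_=fit(edge(lr,1,False,np.arange(.6,.69,.003)),1); sr,ar,_=fit(edge(rr,1,True,np.arange(.57,.68,.003)),1)
    # mid line y = am + sm x
    sm,am=(sl+sr)/2,(al+ar)/2
    y=(am+sm*a)/(1-sm*s); x=a+s*y
    print("yaws deg",np.degrees([yaw,np.arctan(sl),np.arctan(sr)]).round(2),"gap",((al-ar)+(sl-sr)*.63)*np.cos(yaw))
    return x,y,yaw
def rect(x,y,yaw): 
    T=np.eye(3);T[:2,:2]=[[np.cos(yaw),-np.sin(yaw)],[np.sin(yaw),np.cos(yaw)]];T[:2,2]=x,y;return T
E
python3 - <<'E'
from h import *
z=np.load("w1.npz"); c=cam("wrist"); P,col=cloud(c,z["im"],z["d"])
b=bayfit(P); print("bay",b)
B=rect(*b); Bi=np.linalg.inv(B)
L=P.copy(); L[:,:2]=P[:,:2]@Bi[:2,:2].T+Bi[:2,2]; np.save("L.npy",L)
q=L[(L[:,2]>.048)&(L[:,2]<.063)&(abs(L[:,1])<.14)&(L[:,0]<.0)&(L[:,0]>-.25)]
for nm,k,hi,lo_,hi_ in (("back",0,True,-.08,.08),("left",1,True,-.17,-.08),("right",1,False,-.17,-.08)):
    g=q[(q[:,1-k]>lo_)&(q[:,1-k]<hi_)]; s,a,n=fit(edge(g,k,hi,np.arange(lo_-.003,hi_+.003,.003)),k); print(nm,np.degrees(np.arctan(s)).round(2),a.round(4),n)
g=q[(abs(q[:,1])>.07)&(abs(q[:,1])<.094)]; 
s,a,n=fit(edge(g,0,False,np.arange(-.096,.1,.003)),0); print("front",np.degrees(np.arctan(s)).round(2),a.round(4),n)
# latch peg
p=L[(L[:,2]>.066)&(L[:,2]<.08)&(L[:,1]>.11)&(L[:,1]<.18)&(L[:,0]<-.1)]; print("peg",p.mean(0).round(4),len(p))
p=L[(L[:,2]>.028)&(L[:,2]<.042)&(L[:,1]>.115)&(L[:,1]<.18)&(L[:,0]<-.1)]; print("bar",p.mean(0).round(4),p.min(0),p.max(0))
f=L[(L[:,2]>.09)&(abs(L[:,1])<.05)&(L[:,0]>-.2)&(L[:,0]<-.05)]; print("flask",f.mean(0))
E
```

```text
yaws deg [-5.72 -5.86 -5.32] gap 0.2307250302163666
bay (np.float64(0.7121626507275669), np.float64(0.11235343383728294), np.float64(-0.09978655492480565))
back -3.62 -0.0746 48
left 3.33 0.1068 30
right 3.81 -0.0863 28
front -3.35 -0.2032 17
peg [-0.236   0.1446  0.0727] 236
bar [-0.2116  0.1418  0.0363] [-0.30388353  0.12080769  0.0280739 ] [-0.13329925  0.17983546  0.04194606]
flask [-0.14950695  0.02877008  0.25513772]
```

```bash
cat >> h.py <<'E'
BAY=(0.7122,0.1124,-0.0998); B=rect(*BAY)
bx=np.array([B[0,0],B[1,0],0]); by=np.array([B[0,1],B[1,1],0])
RT=np.c_[[0,0,-1],by,bx]
ZP=.203
def W(x,y,z): p=B@[x,y,1]; return np.array([p[0],p[1],z])
def loc():
    s=monitor.observe(); p=np.linalg.inv(B)@[*s["tool_pos"][:2],1]; return p[:2]
def go(x,y,z=ZP,vel=.15): env.line_to(W(x,y,z),vel=vel)
def force(): return np.array(monitor.observe()["contact_force"])@np.c_[bx,by,[0,0,1]]
E
python3 - <<'E'
from h import *
print(monitor.observe()["t"])
q=[solver.solve_ik(W(x,y,ZP),RT) for x,y in ((-.265,.08),(-.265,-.085),(-.14,-.083),(-.14,.083),(-.18,.16))]
print([None if a is None else np.round(a,2).tolist() for a in q])
fingers.set_gripper(0.0)
env.move_to(W(-.265,.08,.32),RT); go(-.265,.08)
print(monitor.observe()["t"],loc(),force().round(2))
c,im,d=shot("wrist","w2")
E
```

```text
2.7167
[[0.39, 0.59, 2.08, -0.0, 0.47, -1.08], [0.05, 0.55, 2.22, -0.0, 0.37, -1.42], [0.02, 0.64, 1.94, -0.0, 0.56, -1.45], [0.3, 0.69, 1.82, -0.0, 0.64, -1.17], [0.44, 0.69, 1.81, -0.0, 0.64, -1.03]]
5.675 [-0.26465033  0.08013064] [-0.06 -0.81  0.17]
```

View pics/w2.png

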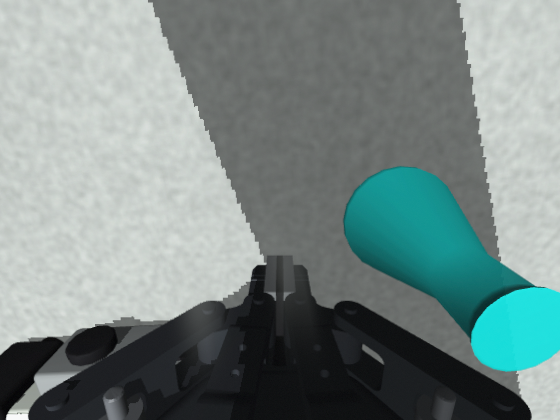

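Camera is on the robot side with the image upside down. The teal flask at (400,230) is clear of the fingers, and the stirrer's panel is at bottom left (90,350). Next is the first left push.

```bash
cat >> h.py <<'E'
def push(y,x0,amount,fmax=14,cont=2.5,step=.003,vel=.05):
    """from standoff at (x0,y): find contact, push by amount; returns contact x, end x, peak force"""
    f0=force()[0]; x=x0; xc=None; pk=0
    while True:
        go(x,y,vel=vel); f=f0-force()[0]; pk=max(pk,f)
        if xc is None and f>cont: xc=loc()[0]
        if f>fmax or (xc is not None and loc()[0]>=xc+amount) or x>x0+.05+amount: break
        x+=step if xc is None else max(step,min(.005,xc+amount-loc()[0]+.0005))
    print("push y=%.3f contact %s end %.4f peak %.1f t=%.1f"%(y,xc,loc()[0],pk,monitor.observe()["t"]))
    return xc,loc()[0],pk
E
python3 - <<'E'
from h import *
go(-.232,.080)
push(.080,-.230,.016)
print(force())
E
```

```text
push y=0.080 contact None end -0.1640 peak 1.9 t=11.8
[-3.13455236  2.67437375 -1.40647027]
```

```bash
python3 - <<'E'
from h import *
a=shot("scene")[1]; b=shot("side")[1]
v=np.hstack([cv2.resize(a[140:290,220:420],(400,300)),cv2.resize(b[150:270,200:360],(400,300))])
cv2.imwrite("pics/x3.png",v[:,:,::-1]); print(force(),loc(),monitor.observe()["tool_pos"])
E
```

```text
[-3.53401336  1.54144731 -2.14062731] [-0.16398101  0.07998413] [0.55700411 0.20832429 0.20299517]
```

View pics/x3.png

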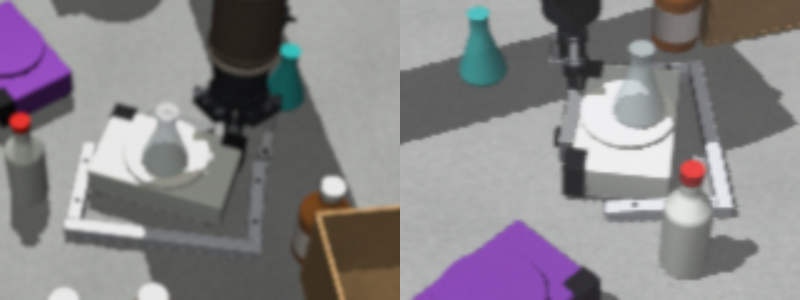

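```bash
cat >> h.py <<'E'
def stirrer_pose(cams=("scene","side")):
    Q=[]
    for n in cams:
        c,im,d=shot(n); P,_=cloud(c,im,d); Bi=np.linalg.inv(B); P[:,:2]=P[:,:2]@Bi[:2,:2].T+Bi[:2,2]
        q=P[(P[:,2]>.054)&(P[:,2]<.071)&(abs(P[:,1])<.125)&(P[:,0]<.01)&(P[:,0]>-.24)]; Q.append(q)
        col=None
    for n,q in zip(cams,Q):
        g=q[(abs(q[:,1])<.09)]; s,a,k=fit(edge(g,0,True,np.arange(-.092,.092,.004)),0)
        print(n,"back: skew %.1f deg, x at y=0 %.4f, n=%d; y range"%(-np.degrees(np.arctan(s)),a,k),np.percentile(q[:,1],[.5,99.5]).round(4))
E
python3 - <<'E'
from h import *
stirrer_pose()
E
```

```text
scene back: skew -11.1 deg, x at y=0 -0.0338, n=31; y range [-0.1119  0.0936]
side back: skew -10.5 deg, x at y=0 -0.0402, n=30; y range [-0.113   0.0954]
```

```bash
cat >> h.py <<'E'
def favg(n=5):
    a=[]
    for _ in range(n): env.hold(.02); a.append(force())
    return np.mean(a,0)
def push(y,x0,xend,fmax=15,step=.004,vel=.04):
    f0=favg()[0]; L=[]; x=x0
    while True:
        x=min(x+step,xend); go(x,y,vel=vel); f=f0-favg(2)[0]; L.append((round(loc()[0]*1000,1),round(f,1)))
        if f>fmax or x>=xend: break
    print("f0 %.1f"%f0,L,"t=%.1f"%monitor.observe()["t"]); return L
E
python3 - <<'E'
from h import *
go(-.228,.080); go(-.228,-.074); go(-.202,-.074)
push(-.074,-.202,-.172)
stirrer_pose()
E
```

```text
f0 -0.6 [(np.float64(-198.1), np.float64(-0.3)), (np.float64(-193.9), np.float64(0.0)), (np.float64(-190.2), np.float64(1.7)), (np.float64(-186.1), np.float64(2.4)), (np.float64(-182.0), np.float64(1.7)), (np.float64(-177.9), np.float64(2.2)), (np.float64(-173.9), np.float64(1.6)), (np.float64(-172.2), np.float64(3.2))] t=16.5
scene back: skew -5.1 deg, x at y=0 -0.0224, n=29; y range [-0.1049  0.0947]
side back: skew -4.7 deg, x at y=0 -0.0280, n=33; y range [-0.1053  0.0911]
```

```bash
python3 - <<'E'
from h import *
push(-.078,-.172,-.153,step=.005)
stirrer_pose()
go(-.215,-.08,vel=.25); go(-.215,.082,vel=.25); go(-.177,.082,vel=.2)
push(.082,-.177,-.148)
stirrer_pose()
E
```

```text
f0 -4.6 [(np.float64(-166.6), np.float64(-4.4)), (np.float64(-161.9), np.float64(-2.9)), (np.float64(-156.9), np.float64(-4.1)), (np.float64(-153.0), np.float64(-2.0))] t=17.9
scene back: skew -1.6 deg, x at y=0 -0.0100, n=34; y range [-0.1026  0.0919]
side back: skew 0.1 deg, x at y=0 -0.0161, n=32; y range [-0.1027  0.0889]
f0 -0.2 [(np.float64(-173.1), np.float64(-0.5)), (np.float64(-168.9), np.float64(-0.1)), (np.float64(-164.9), np.float64(-0.1)), (np.float64(-160.9), np.float64(0.3)), (np.float64(-156.9), np.float64(-0.4)), (np.float64(-152.9), np.float64(-0.3)), (np.float64(-148.9), np.float64(0.1)), (np.float64(-148.3), np.float64(4.8))] t=21.9
scene back: skew -1.2 deg, x at y=0 -0.0078, n=30; y range [-0.1033  0.0918]
side back: skew 0.1 deg, x at y=0 -0.0148, n=32; y range [-0.1029  0.0966]
```

```bash
cat >> h.py <<'E'
def creep(y,xs,f0,ftgt,xmax,step=.0007,vel=.02):
    x=xs; L=[]
    while x<xmax:
        x+=step; go(x,y,vel=vel); f=f0-favg(2)[0]; L.append((round(float(x)*1000,1),round(float(loc()[0])*1000,1),round(float(f),1)))
        if f>ftgt-4: step=.0003
        if f>ftgt: break
    print(L,"t=%.1f"%monitor.observe()["t"]); return x
E
python3 - <<'E'
from h import *
creep(.082,-.148,-.2,9,-.136)
stirrer_pose()
E
```

```text
[(-147.3, -147.6, 4.5), (-146.6, -146.9, 5.2), (-146.3, -146.7, 5.3), (-146.0, -146.4, 5.6), (-145.7, -146.1, 5.7), (-145.4, -145.8, 5.3), (-145.1, -145.5, 5.8), (-144.8, -145.2, 5.8), (-144.5, -144.9, 5.3), (-144.2, -144.6, 5.6), (-143.9, -144.3, 5.1), (-143.6, -144.0, 6.0), (-143.3, -143.7, 5.1), (-143.0, -143.3, 5.1), (-142.7, -143.1, 5.2), (-142.4, -142.8, 5.4), (-142.1, -142.5, 4.9), (-141.8, -142.2, 5.2), (-141.5, -141.9, 6.3), (-141.2, -141.6, 4.7), (-140.9, -141.3, 6.0), (-140.6, -141.0, 5.6), (-140.3, -140.9, 6.8), (-140.0, -140.8, 8.4), (-139.7, -140.7, 10.5)] t=29.1
scene back: skew -1.7 deg, x at y=0 -0.0030, n=31; y range [-0.1056  0.0913]
side back: skew -3.3 deg, x at y=0 -0.0096, n=31; y range [-0.1042  0.0929]
```

```bash
python3 - <<'E'
from h import *
go(-.200,.082,vel=.3); go(-.200,-.081,vel=.3); go(-.160,-.081,vel=.25)
f0=favg()[0]; print(f0)
go(-.1465,-.081,vel=.03); print(loc(),f0-favg(2)[0])
creep(-.081,-.1465,f0,12,-.138,step=.001)
stirrer_pose()
E
```

```text
-0.00646863766928622
[-0.14669613 -0.08107735] 3.9987041769967835
[(-145.5, -146.0, 5.5), (-144.5, -145.0, 5.7), (-143.5, -144.0, 5.3), (-142.5, -143.0, 5.3), (-141.5, -142.0, 4.8), (-140.5, -141.0, 5.3), (-139.5, -140.3, 8.0), (-138.5, -140.0, 12.7)] t=33.5
scene back: skew 0.2 deg, x at y=0 0.0015, n=31; y range [-0.1035  0.091 ]
side back: skew 0.8 deg, x at y=0 -0.0048, n=31; y range [-0.1045  0.0909]
```

```bash
cat > p.py <<'E'
from h import *
import sys
y,start,tgt=map(float,sys.argv[1:4])
go(-.195,loc()[1],vel=.3); go(-.195,y,vel=.3); go(-.155,y,vel=.25)
f0=favg()[0]
go(start,y,vel=.03); print(f0,loc(),f0-favg(2)[0])
creep(y,start,f0,tgt,-.1345,step=.0007)
for _ in range(3): print((favg(5)-f0).round(1)[0],end=" ")
stirrer_pose()
E
python3 p.py .082 -.1445 16.3
```

```text
-0.19475122449304724 [-0.14451274  0.08203986] -0.5126148119544143
[(-143.8, -143.9, -1.0), (-143.1, -143.1, 0.1), (-142.4, -142.4, -0.5), (-141.7, -141.7, -0.2), (-141.0, -141.0, -0.0), (-140.3, -140.4, 1.0), (-139.6, -140.2, 5.2), (-138.9, -140.0, 8.2), (-138.2, -139.8, 12.0), (-137.5, -139.6, 15.5), (-137.2, -139.5, 16.7)] t=38.7
-17.4 -16.9 -17.1 scene back: skew 0.3 deg, x at y=0 0.0029, n=29; y range [-0.1036  0.091 ]
side back: skew -0.1 deg, x at y=0 -0.0041, n=28; y range [-0.1044  0.0932]
```

```bash
python3 p.py -.081 -.1405 16.2
```

```text
-0.4641094958764283 [-0.14063357 -0.08104007] 1.8513949753779448
[(-139.8, -140.4, 5.9), (-139.1, -140.2, 8.7), (-138.4, -140.0, 11.7), (-137.7, -139.8, 15.7), (-137.4, -139.7, 16.5)] t=42.5
-16.6 -16.5 -16.4 scene back: skew 0.0 deg, x at y=0 0.0022, n=34; y range [-0.1038  0.0908]
side back: skew 0.2 deg, x at y=0 -0.0038, n=30; y range [-0.1035  0.0906]
```

```bash
python3 - <<'E'
from h import *
Z=.228
go(-.20,-.081,vel=.2); go(-.20,-.081,.30,vel=.25); go(-.175,.170,.30,vel=.3); go(-.175,.170,Z,vel=.2)
f0=favg()
for y in (.15,.13,.115): go(-.175,y,Z,vel=.07); print(y,(favg(2)-f0).round(1))
go(-.178,.125,Z,vel=.15); go(-.21,.125,Z,vel=.2); go(-.21,.090,Z,vel=.2)
f0=favg(); go(-.172,.090,Z,vel=.08); x=-.172
while x<-.153:
    x+=.0015; go(x,.090,Z,vel=.05); f=favg(2)-f0; print(round(x,4),f.round(1)[0],end=" | ")
    if f[0]<-7: break
print(loc(),monitor.observe()["t"])
a=shot("scene")[1]; b=shot("side")[1]
v=np.hstack([cv2.resize(a[140:290,220:420],(400,300)),cv2.resize(b[150:270,200:360],(400,300))])
cv2.imwrite("pics/x5.png",v[:,:,::-1])
E
```

```text
0.15 [-0.5 -0.2 -0.5]
0.13 [-0.  -0.4 -0.3]
0.115 [-0.2 -0.1 -0.3]
-0.1705 -0.0 | -0.169 -1.3 | -0.1675 -1.5 | -0.166 -1.3 | -0.1645 -1.6 | -0.163 -1.2 | -0.1615 -0.7 | -0.16 -1.1 | -0.1585 -6.1 | -0.157 -12.4 | [-0.15838018  0.08991653] 51.2333
```

View pics/x5.png

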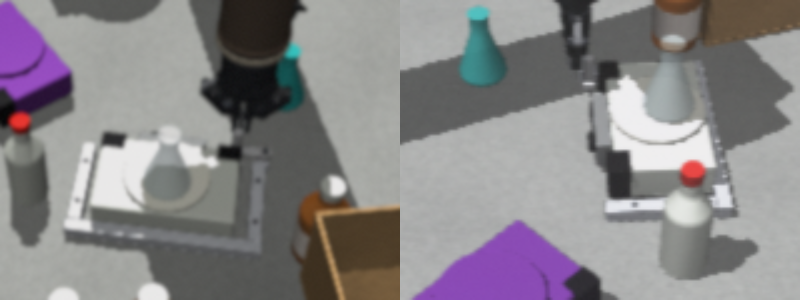

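The latch hit a hard stop where expected. I'll retreat and check.

```bash
python3 - <<'E'
from h import *
go(-.205,.090,.228,vel=.15); go(-.205,.09,.42,vel=.2)
c,im,d=shot("wrist"); P,col=cloud(c,im,d); Bi=np.linalg.inv(B); L=P.copy(); L[:,:2]=P[:,:2]@Bi[:2,:2].T+Bi[:2,2]
p=L[(L[:,2]>.068)&(L[:,2]<.08)&(L[:,1]>.06)&(L[:,1]<.15)&(L[:,0]<-.12)&(L[:,0]>-.2)]
print("peg",np.median(p,0).round(4),len(p)); v=np.median(p,0)[:2]-[-.142,.13]; print("angle",np.arctan2(-v[1],-v[0]))
stirrer_pose()
print(monitor.observe()["t"],force().round(2))
o=np.rot90(im,2); cv2.imwrite("pics/w6.png",o[:,:,::-1])
E
```

```text
peg [-0.1437  0.088   0.0748] 119
angle 1.530382016725148
scene back: skew 0.1 deg, x at y=0 0.0029, n=31; y range [-0.1038  0.0908]
side back: skew 0.8 deg, x at y=0 -0.0047, n=32; y range [-0.1034  0.0929]
53.0583 [-0.17  0.18 -0.1 ]
```

View pics/w6.png

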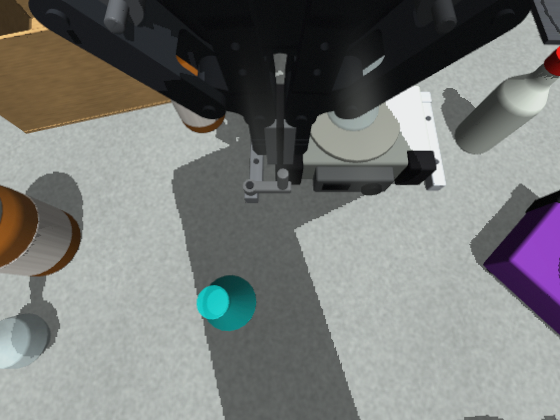

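The latch is across the left corner (pivot 250,187; peg 283,175). The flask is standing and the bystanders are where they were, so I'm handing in.

```bash
python3 -c "
from h import *
workorder.close_job(); print(monitor.observe()['t'])"
```

```text
the job is handed in; nothing more can be done
the job is handed in; nothing more can be done
```

The stirrer is pushed home against the stop and the latch is swung closed. I handed the job in at about 53 s of the 70 s allowed, with the gripper clear of everything.

- **Pushing:** I pushed the left and right bumpers in turn. Then I pressed each one: left at about 17 N and right at about 16.5 N.
- **Flush:** At about 12 N, the finger stopped at the same depth on both bumpers, within 0.2 mm. The last camera fits showed 0.1° and 0.8° of skew. The two cameras disagreed by about 7 mm on where the back sits (+3 and −5 mm), so I trusted the contact readings for flushness.
- **Latch:** I pushed the peg until it met a hard stop at about 12 N. The depth image gave an angle of about 1.53 rad against 1.571 for fully closed. The 0.04 rad difference is within the 2 mm calibration error.
- **First push went wrong:** My contact threshold missed the light sliding force, so the first left push ran about 57 mm instead of the planned 16 mm. Afterwards the skew measured about −11°, inside the 15° limit. The back right corner was by then very close to the right rail. The next right push straightened it.
- **Other items:** In the last pictures the flask was still standing on the plate, and I saw no bystander or look-alike moved. I did not measure their positions.

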